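Load a cuvette into the measuring chamber through its light flap

TASK

Take the cuvette out of the rack and stand it fully down in the well of the cell carrier, then push the carrier by its knob along the track, in through the chamber's hinged light flap and past its sprung catch, and press it home against the end stop with a firm but gentle push of about 10 N, never over 16 N. Let go and leave the carrier home with the cuvette upright in it and the flap fallen shut behind; leave the glassware and bottle standing nearby alone.

Things in the scene. Friction and masses are not known exactly. Their poses are not given: they have to be found in the camera images.
- chamber: Fixed light-tight chamber: white housing 102 wide, 99 mm high, grey front, from x = -6 to 126 mm; in front of it an aluminium loading track, 60 mm wide, out to x = -230 mm. Origin on the counter under the mouth, on the track's centre line; +x points along the track INTO the chamber, z up. Track floor 8 mm above the counter, rails 37 mm apart, 16 mm high; slides easily. Carrier home: its origin at x = 74 mm.
- mouth (a point): Middle of the foot of the chamber's mouth, on the track floor 8 mm above the counter; axes as the chamber's. Mouth 50 mm wide, its top 78 mm above the counter, closed by the flap.
- catch (a point): Middle between two sprung grey catch rollers that stand over the rails 28 mm outside the mouth, up to 27 mm above the counter (housings to 42 mm either side). They resist the carrier's two studs: resistance begins 10 mm before home, is about 5 N some 8 to 5 mm before home, and dies away with a snap over the last 4 mm. The stop itself must be felt after that.
- end_stop: Rigid fixed steel stop, 20 mm wide, inside the chamber and hidden by the housing; the carrier's front edge meets it when home. Origin at counter level under the middle of the face that is met, 106 mm inside the mouth; axes as the chamber's.
- flap (a joint): Dark steel light flap 54 wide x 58 mm high, 40 g, in the mouth, hinged along its top edge 76 mm above the counter. 0 = hanging shut, grows as it is pushed inwards (rad, at most 1.5); it falls shut by itself. Its lower edge hangs 16 mm above the counter, just clear of the carrier's flat base, which lies under the shut flap when home.
- carrier: Loose aluminium carrier, about 0.2 kg: flat base 192 x 34 x 6 mm lying between the rails, from x = -160 to +32 mm. Origin on its underside below the cuvette well; +x points to its nose (to the chamber), z up. Black well block 30 x 30 mm at the origin, top 22 mm up; upright nose plate 30 mm wide at x = 26 to 30 mm, top 50 mm up, opens the flap; two catch studs at x = -100 mm; knob at x = -149 mm.
- knob (a point): Centre of the carrier's knob: black upright post 14 mm in diameter, 26 mm tall, on the tail of the carrier's base; this point is halfway up, 27 mm above the counter. With the carrier home it stands 75 mm outside the mouth.
- well (a point): Middle of the mouth of the carrier's square cuvette well (top of the black block, 30 mm above the counter): 15 x 15 mm, chamfered, 16 mm deep, sides along the carrier's x and y. Axes as the carrier's.
- rack: Fixed white cuvette rack 34 x 112 x 20 mm; origin under its middle, long side along its y. Four square 15 mm wells, 16 mm deep, in a row at y = -39, -13, 13 and 39 mm; well floor 4 mm above the counter. One well holds the cuvette.
- cuvette_center (a point): Centre (halfway up) of the only cuvette in the rack: clear glass, 12.5 x 12.5 x 42 mm, upright, 15 g, its faces along the rack's sides. In the rack its top is 46 mm above the counter, 26 mm above the rack. Fully down in the carrier's well this point is 27 mm above the carrier's underside (35 mm above the counter). z along its height, x and y square to its faces.
- petri_dish: Covered glass petri dish 96 mm wide, 16 mm high, bystander; origin under its centre.
- beaker_250: Glass beaker 72 mm wide, 92 mm high, bystander; origin under its centre.
- amber_bottle: Small brown bottle with black cap, 50 mm wide, 92 mm high, bystander; origin under its centre.
Mind the look-alikes: they are no part of the job. There is more than one size of the carrier; the job needs the larger.

How it is judged:
By the outcome, as a careful person would: the job done as asked, in the order asked, and still so for the second after the job is handed in, with the robot touching nothing.
It also fails if it takes over 67 s, if anything falls off the work surface, if the arm or the gripper's body presses on something with over 40 N, if the wrist force passes 120 N, or if a joint passes its speed limit or range.

ROBOT

A 6-joint arm with a two-finger parallel gripper is mounted at the origin on a cart in front of the work surface, level with it; the furniture and walls round the work are solid. World frame = base frame: x ahead of the robot, y to its left, z up, the work surface at z = 0. Lengths are in m, angles in rad, forces in N, time in s.
With the tool pointing down it reaches from about 0.35 to 0.775 m from the base axis. Payload 5.5 kg.
Tool frame: the origin (TCP) lies at the very end of the fingers, on their centre line; the grasp point (between the pads) lies 19 mm behind it; y points along the fingers, z is the direction in which the jaws open and shut, and the axes are right-handed (so a half turn about y gives the same grasp; the last joint's range is limited). The gripper opens to 85 mm and grips with 20 to 120 N. Pads are 22 mm wide; open, the fingers measure 114 mm over their backs; the gripper's body (76 mm by 85 mm) begins 54 mm behind the grasp point. The pads swing forward as they close: fully open they stand 13 mm farther back than shut.
Start: joints at [-0.14, 0.313, 0.046, 1.304, 0, 1.431], TCP at [0.575, -0, 0.231] pointing down, gripper open.
Joint ranges: [-2.76, 2.76], [-0.86, 1.69], [-1.03, 1.26], [-2.2, 2.34], [-1.47, 1.5], [-3.14, 3.14]. Speed limits (rad/s): [2.57, 2.57, 3.14, 3.14, 3.14, 3.14].

INTERFACE

Orientations are given as a unit quaternion [w, x, y, z].
In Python, from workcell import env gives the robot as it stands.
- The arm moves only by the shell command python3 -m inch 'ROWS' [OPENING] [FORCE]. ROWS is JSON, a list that holds one entry, the list of rows, each a list of 4 numbers: the shift along the tool's x, y, z in mm, then the turn about the tool's y in degrees. In form: [[[tx, ty, tz, spin], ...]]. A call has 1 to 10 rows; each row is the pose to reach, as a shift and turn from the pose commanded when the call began, along the tool's axes at that moment; what a row does not reach only later rows make up. A row lasts 1/10 s, in which the tool goes at most 50 mm and 8.59 degrees, less where a joint would pass 70% of its speed; a pose out of reach is approached as far as the arm can. A call with a gripper value outside its range is refused whole. OPENING is the finger opening in mm, from 0 to 85.4, set as the call begins (- or left out, the last holds). The fingers move at their own pace and stop on an object; FORCE is the grip in N (left out, the last holds). Time passes only in rows, so rows that repeat a pose let the fingers close. It gives the time, the measured TCP pose, the force and the opening at its end, in the units of the state.
- env.get_state(): the state, without advancing time (a new reading comes with each control period).
- env.read_camera(name): name is "scene" or "side" or "wrist"; returns the picture (480x640x3 uint8, blue, green, red); there is no depth.
- env.camera_model(name): a dict with "fx", "fy", "cx", "cy" (pixels), "R" (3x3) and "t" (3): a world point X has camera coordinates R X + t; the wrist camera has in their place "mount" (4x4, takes a point from camera to tool coordinates, whose origin is the TCP and whose axes are the tool frame's). Camera axes: x right, y down, z forward; pixel columns grow to the right and rows downward; lengths in m; the calibration is good to about 2 mm. A picture is of the moment at which its call begins: read the wrist's pose just before it. camera_model takes no time and is no camera call.
- env.hand_in(): hands the job in, once; it reports no verdict.
The state is a dict: "clock": time; "joint_pos": joint angles; "qvel": joint speeds; "tau": joint torques, N m; "tcp_pos": TCP position; "orientation": TCP orientation; "wrist_force": force on the tool from outside, world axes, zero at the start; "ft_torque": the same for the moment, N m; "finger_gap": finger opening in m.
Only numpy, scipy, OpenCV 4.12 (cv2) and the standard library are available. Lean on these libraries where they do the work, as an engineer would, in place of code of your own. Each camera call takes 0.05 s, during which the arm holds its last target.

## Working session

There is one attempt and no reset: what is moved stays moved. The work goes in short steps, Python scripts to look and compute and a shell command to move; the robot and the scene stay as the last step left them, time stands still between calls to the robot, and variables do not carry over. Pictures are saved under pics/ and viewed, and the job is handed in when it is done.

```bash
ls; mkdir -p pics; python3 - <<'E'
from workcell import env
import cv2
s=env.get_state();print(s)
for n in ["scene","side","wrist"]:
    cv2.imwrite(f"pics/{n}0.png",env.read_camera(n)); print(n,env.camera_model(n))
E
```

```text
pics
{'clock': 0.0, 'joint_pos': array([-1.39594967e-01,  3.14037033e-01,  4.49677061e-02,  1.30359394e+00,
        1.09308006e-05,  1.43121220e+00]), 'qvel': array([-5.06141225e-04,  8.98054643e-05,  3.15973858e-04, -3.29880513e-04,
       -7.45046816e-04,  6.49343827e-04]), 'tau': array([-2.90074182e-03, -4.80629075e+01,  2.98531097e+01,  1.95313990e-02,
       -3.83516899e-04, -4.27451073e-05]), 'tcp_pos': array([5.74486438e-01, 6.87393966e-05, 2.30383420e-01]), 'orientation': array([ 0.4996029 , -0.50039124,  0.50053195, -0.49947303]), 'wrist_force': array([0.09272844, 0.11400899, 0.37431512]), 'ft_torque': array([-0.0121893 ,  0.03857065, -0.01562528]), 'finger_gap': 0.08567182175012167}
scene {'fx': 520.1552882943008, 'fy': 520.1552882943008, 'cx': 316.8122090055401, 'cy': 238.7420875664273, 'R': array([[ 0.52043632, -0.85389024,  0.00418167],
       [-0.4182319 , -0.25917096, -0.8705817 ],
       [ 0.74446499,  0.45133343, -0.49200611]]), 't': array([-0.35853196,  0.26220772,  0.91699274])}
side {'fx': 570.1855292545321, 'fy': 570.1855292545321, 'cx': 325.0133171872715, 'cy': 236.79040908687648, 'R': array([[-0.86846999, -0.49549424, -0.0156633 ],
       [-0.16936969,  0.32625829, -0.92998357],
       [ 0.46591178, -0.80500993, -0.36726723]]), 't': array([0.40604309, 0.20772727, 1.07675909])}
wrist {'fx': 343.06311192921794, 'fy': 343.06311192921794, 'cx': 317.47983414094557, 'cy': 239.762974250639, 'mount': array([[-9.61062688e-04,  9.65730814e-01,  2.59543969e-01,
        -6.49166109e-02],
       [-3.51199692e-04, -2.59544399e-01,  9.65731113e-01,
        -1.41598103e-01],
       [ 9.99999477e-01,  8.36976377e-04,  5.88602802e-04,
         1.06858863e-03],
       [ 0.00000000e+00,  0.00000000e+00,  0.00000000e+00,
         1.00000000e+00]])}
```

View pics/scene0.png

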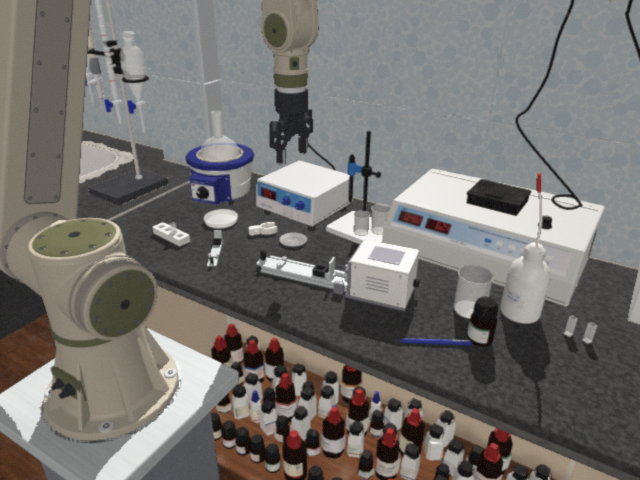

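View pics/side0.png

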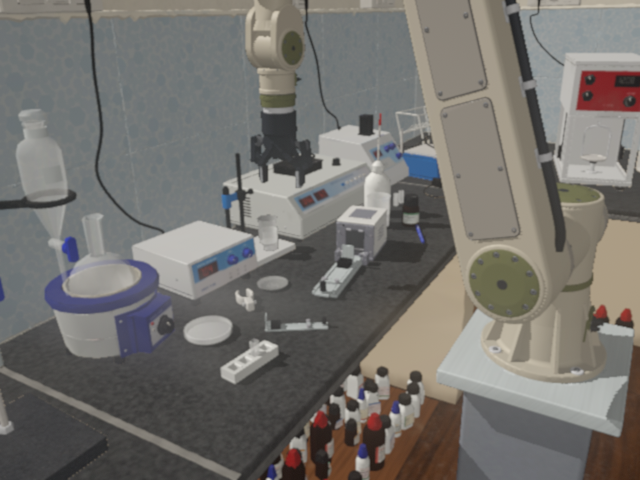

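View pics/wrist0.png

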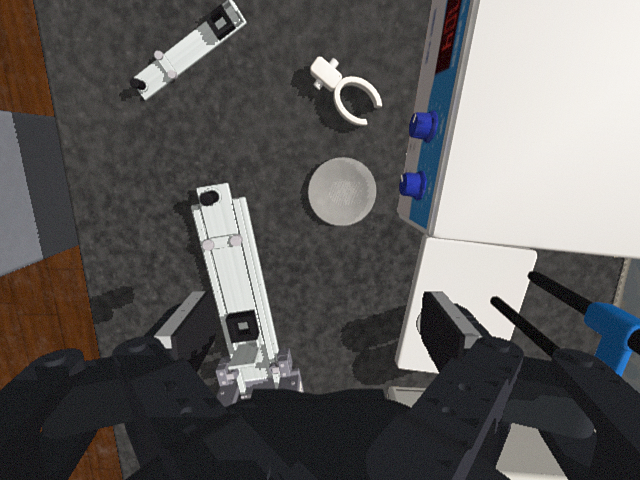

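The scene view shows the rack at about (171,233), the chamber at (383,272) and a carrier on the track at (265–345, 262–290). A second carrier lies loose at (215,248). Next I'll write helpers, enlarge crops and measure both carriers.

```bash
cat > h.py <<'E'
import numpy as np, cv2
from scipy.spatial.transform import Rotation as Ro
from workcell import env
def Rq(q): return Ro.from_quat([q[1],q[2],q[3],q[0]]).as_matrix()
def pose(s=None):
    s=s or env.get_state(); return Rq(s['orientation']),np.array(s['tcp_pos'])
def ray(cam,px,P=None):
    m=env.camera_model(cam); d=np.array([(px[0]-m['cx'])/m['fx'],(px[1]-m['cy'])/m['fy'],1.])
    if cam=='wrist':
        R,p=P if P else pose(); M=m['mount']; o=R@M[:3,3]+p; d=R@M[:3,:3]@d
    else: o=-m['R'].T@m['t']; d=m['R'].T@d
    return o,d/np.linalg.norm(d)
def onz(cam,px,z,P=None):
    o,d=ray(cam,px,P); return o+d*(z-o[2])/d[2]
def tri(r1,r2):
    A=np.stack([r1[1],-r2[1]],1); t=np.linalg.lstsq(A,r2[0]-r1[0],rcond=None)[0]
    a=r1[0]+t[0]*r1[1]; b=r2[0]+t[1]*r2[1]; return (a+b)/2,np.linalg.norm(a-b)
def proj(cam,X,P=None):
    m=env.camera_model(cam); X=np.array(X,float)
    if cam=='wrist':
        R,p=P if P else pose(); M=m['mount']; c=M[:3,:3].T@(R.T@(X-p)-M[:3,3])
    else: c=m['R']@X+m['t']
    return np.array([m['fx']*c[0]/c[2]+m['cx'],m['fy']*c[1]/c[2]+m['cy']])
def crop(src,x0,y0,x1,y1,k,out):
    im=cv2.imread(src) if isinstance(src,str) else src
    cv2.imwrite(out,cv2.resize(im[y0:y1,x0:x1],None,fx=k,fy=k,interpolation=cv2.INTER_CUBIC))
E
python3 - <<'E'
from h import *
R,p=pose();print(R.round(3))
crop('pics/wrist0.png',110,0,310,400,1.5,'pics/w0a.png')
crop('pics/side0.png',140,300,340,390,4,'pics/s0a.png')
crop('pics/scene0.png',140,200,300,290,5,'pics/c0a.png')
for n,px,z in [('small knob',(138,85),.03),('small well',(221,20),.03),('big knob',(208,197),.04),('big well',(243,325),.03),('studsL',(208,243),.027),('studR',(236,240),.027)]: print(n,onz('wrist',px,z).round(4))
a=onz('side',(250,358),.02);b=onz('scene',(171,233),.02);print(a,b)
E
```

```text
[[ 0.    -0.001  1.   ]
 [-1.     0.     0.   ]
 [-0.    -1.    -0.001]]
small knob [0.41   0.1205 0.03  ]
small well [0.4904 0.1735 0.03  ]
big knob [0.4693 0.0186 0.04  ]
big well [ 0.4933 -0.1248  0.03  ]
studsL [ 0.4612 -0.0314  0.027 ]
studR [ 0.4907 -0.0281  0.027 ]
[0.44200368 0.3153422  0.02      ] [0.43802661 0.29589617 0.02      ]
```

View pics/w0a.png

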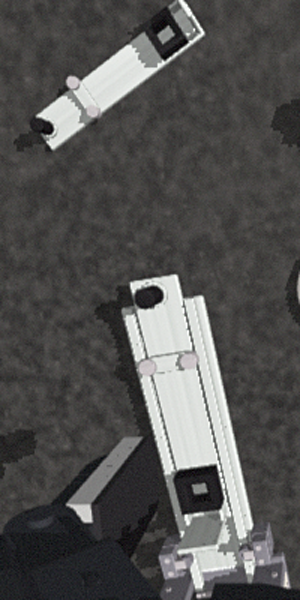

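View pics/s0a.png

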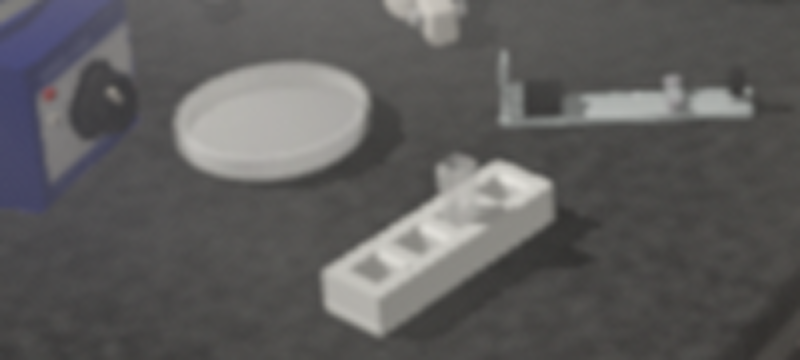

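View pics/c0a.png

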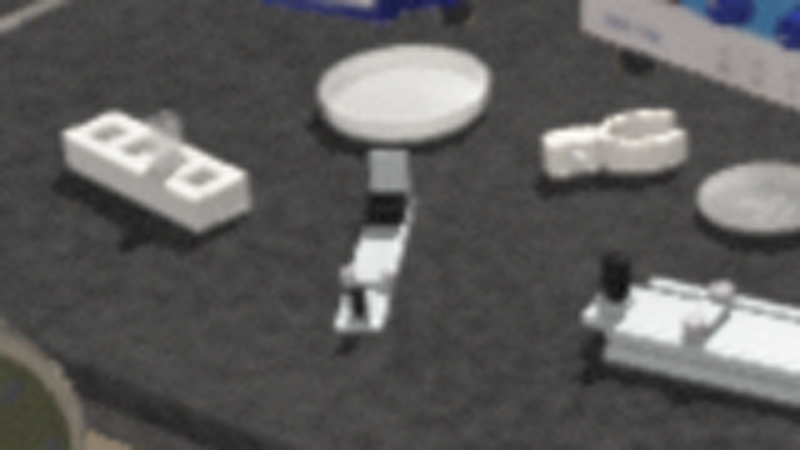

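Two carriers are in view. The one lying loose, wrist (138,85)-(221,20), has its knob 96 mm from its well. The one on the track, wrist (208,197)-(243,325), has about 148 mm between them, against 149 mm given. The one on the track is therefore the larger and the one needed; the enlarged crop confirms it lies in the track before the chamber. The cuvette stands in the third well of the rack, side view (255,345). I'll move over the rack for a close look.

```bash
python3 -m inch '[[[-40,5,-18,0],[-85,10,-38,0],[-130,15,-58,0],[-175,20,-78,0],[-220,25,-98,0],[-265,30,-118,0],[-290,30,-130,0],[-290,30,-130,0]]]'; python3 - <<'E'
from h import *
P=pose();print(P[1]);cv2.imwrite('pics/w1.png',env.read_camera('wrist'))
E
```

```text
clock: 0.95
tcp_pos: [0.4428, 0.2928, 0.2009]
orientation: [-0.501, 0.502, -0.499, 0.498]
wrist_force: [0.5, -0.1, 0.8]
finger_gap: 0.0855
[0.44282108 0.29278512 0.2008811 ]
```

View pics/w1.png

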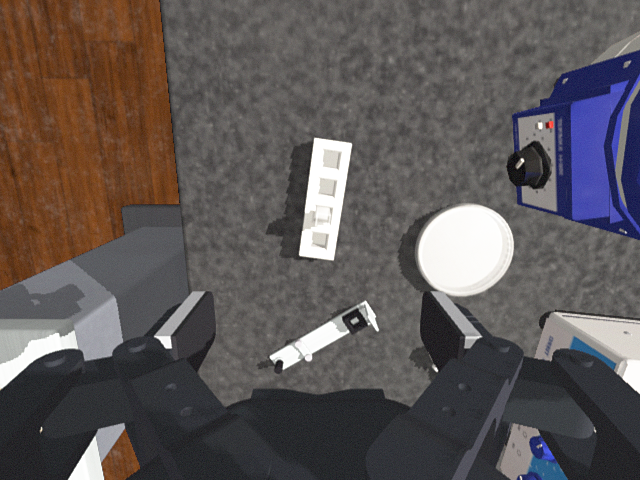

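The wrist view shows the rack from (332,140) to (317,258) with the cuvette in its third well at about (322,214). Next is a measurement of the rack's outline on its top plane.

```bash
python3 - <<'E'
from h import *
P=pose();im=cv2.imread('pics/w1.png')
sub=im[120:275,285:370];m=(sub.min(2)>150).astype(np.uint8)
m=cv2.morphologyEx(m,cv2.MORPH_CLOSE,np.ones((11,11)))
c=max(cv2.findContours(m,0,1)[0],key=cv2.contourArea)
W=np.array([onz('wrist',(q[0][0]+285,q[0][1]+120),.02,P)[:2] for q in c],np.float32)
r=cv2.minAreaRect(W*1000);print('minrect mm',r)
crop(im,280,125,380,275,4,'pics/w1r.png')
c_,ang=np.array(r[0])/1000,r
box=cv2.boxPoints(r)/1000
e=[box[1]-box[0],box[2]-box[1]];u=max(e,key=np.linalg.norm);u/=np.linalg.norm(u);
if u[1]<0:u=-u
print('long axis',u,np.degrees(np.arctan2(u[1],u[0])))
for y in(-39,-13,13,39):
    X=np.r_[c_+u*y/1000,.02];print(y,X.round(4),proj('wrist',X,P).round(1),'top',proj('wrist',np.r_[X[:2],.046],P).round(1))
E
```

```text
minrect mm ((451.11279296875, 306.97564697265625), (113.19364166259766, 34.960540771484375), 82.35816955566406)
long axis [0.13297977 0.9911188 ] 82.358185
-39 [0.4459 0.2683 0.02  ] [318.3 240.9] top [318.4 248.5]
-13 [0.4494 0.2941 0.02  ] [322.1 214.9] top [322.4 220.5]
13 [0.4528 0.3199 0.02  ] [326.  187.8] top [326.7 191.2]
39 [0.4563 0.3456 0.02  ] [330.1 159.5] top [331.2 160.6]
```

View pics/w1r.png

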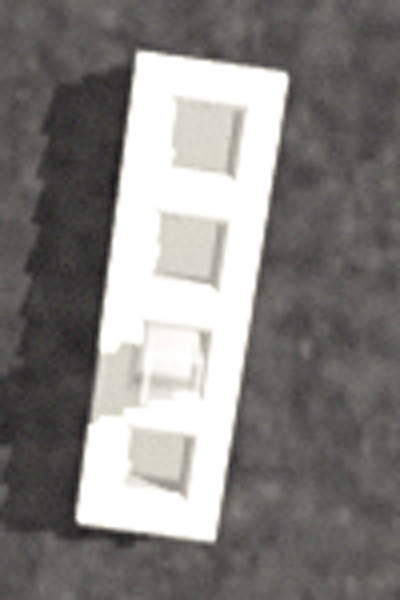

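The rack outline measures 113 x 35 mm against 112 x 34 given. The cuvette is in the well at about (0.449, 0.294), and the long axis points at 82.4°. I'll check that against the two fixed views and work out the shift.

```bash
python3 - <<'E'
from h import *
R,p=pose()
for z in (.02,.046): print(z,proj('side',(.4494,.2941,z)).round(1),proj('scene',(.4494,.2941,z)).round(1))
print(tri(ray('side',(254.3,340)),ray('scene',(173.6,224.4))))
print(1000*R.T@(np.array([.4494,.2941,.12])-p))
print(Ro.from_matrix(R).as_matrix().round(3))
E
```

```text
0.02 [253.7 351.1] [174.6 231.4]
0.046 [252.8 338.8] [173.3 222.7]
(array([0.4477602 , 0.29197133, 0.04258445]), np.float64(0.000599951418623988))
[-2.7975952  80.95250911  5.5752046 ]
[[ 0.004 -0.001  1.   ]
 [-1.    -0.     0.004]
 [ 0.    -1.    -0.001]]
```

All views agree within 2 mm. I'll move above the cuvette with the jaws along the rack's short side.

```bash
python3 -m inch '[[[-1,40,3,4],[-3,75,6,8],[-3,81,6,8],[-3,81,6,8],[-3,81,6,8]]]' 45 30; python3 - <<'E'
from h import *
P=pose();print(P[1],P[0].round(3));im=env.read_camera('wrist');cv2.imwrite('pics/w2.png',im)
for y in(-39,-13,13):
    X=np.array([.4511+.133*y/1000,.3070+.991*y/1000,.02]);print(proj('wrist',X,P).round(1))
print(proj('wrist',(.4494,.2941,.046),P))
E
```

```text
clock: 1.5
tcp_pos: [0.4522, 0.2927, 0.1217]
orientation: [-0.464, 0.463, -0.533, 0.534]
wrist_force: [-0.2, 0.1, 0.8]
finger_gap: 0.0451
[0.45216856 0.29267294 0.12174145] [[-0.139  0.002  0.99 ]
 [-0.99   0.001 -0.139]
 [-0.001 -1.     0.002]]
[311.8 271.5]
[311.5 238.1]
[311.1 202.9]
[310.91157345 248.09901021]
```

View pics/w2.png

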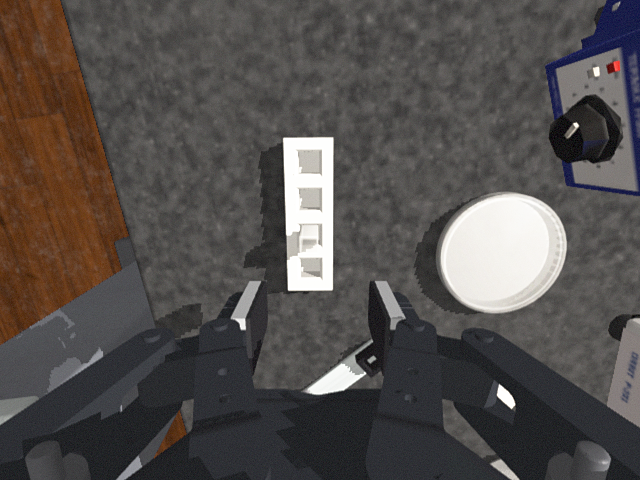

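```bash
python3 - <<'E'
from h import *
s=env.get_state();P=pose(s);im=cv2.imread('pics/w2.png');print(s['clock'],P[1])
sub=im[130:296,275:345];m=(sub.min(2)>150).astype(np.uint8)
m=cv2.morphologyEx(m,cv2.MORPH_CLOSE,np.ones((15,15)))
c=max(cv2.findContours(m,0,1)[0],key=cv2.contourArea)
W=np.array([onz('wrist',(q[0][0]+275,q[0][1]+130),.02,P)[:2] for q in c],np.float32)
r=cv2.minAreaRect(W*1000);print('rect mm',r)
a=np.radians(r[2]);u=np.array([np.cos(a),np.sin(a)])if r[1][0]>r[1][1] else np.array([-np.sin(a),np.cos(a)])
if u[1]<0:u=-u
C=np.r_[(np.array(r[0])-13*u)/1000,.06];print('cuv',C,'axis deg',np.degrees(np.arctan2(u[1],u[0])))
print('shift',1000*P[0].T@(C-P[1]))
crop(im,270,130,350,300,4,'pics/w2r.png')
E
```

```text
1.55 [0.45244916 0.29298562 0.12216465]
rect mm ((449.9885559082031, 309.6986389160156), (121.08511352539062, 34.3779296875), 82.30545043945312)
cuv [0.44824796 0.29681569 0.06      ] axis deg 82.30545043945312
shift [-3.11922008 62.15743618 -4.84634582]
```

View pics/w2r.png

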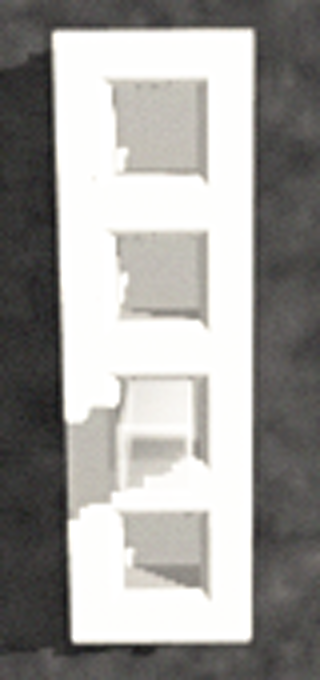

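```bash
python3 - <<'E'
from h import *
P=pose();print(P[1],P[0].round(4))
f=lambda x,y:(270+x/4,130+y/4)
for n,px in dict(w1top=f(160,78),w1bot=f(160,180),w2top=f(160,229),w2bot=f(160,325),w3top=f(160,375),w4top=f(160,508),w4bot=f(165,600),TL=f(52,30),TR=f(255,30),BL=f(70,640),BR=f(252,640)).items(): print(n,px,(1000*onz('wrist',px,.02,P)).round(1))
E
```

```text
[0.45244916 0.29298562 0.12216465] [[-0.1392  0.0026  0.9903]
 [-0.9903  0.0011 -0.1392]
 [-0.0014 -1.      0.0025]]
w1top (310.0, 149.5) [457.7 356.8  20. ]
w1bot (310.0, 175.0) [455.2 339.7  20. ]
w2top (310.0, 187.25) [454.  331.3  20. ]
w2bot (310.0, 211.25) [451.5 314.3  20. ]
w3top (310.0, 223.75) [450.2 305.2  20. ]
w4top (310.0, 257.0) [446.6 280.1  20. ]
w4bot (311.25, 280.0) [444.9 261.8  20. ]
TL (283.0, 137.5) [440.6 367.2  20. ]
TR (333.75, 137.5) [474.9 362.4  20. ]
BL (287.5, 290.0) [425.7 256.3  20. ]
BR (333.0, 290.0) [460.2 251.4  20. ]
```

Corners on the top plane give 112 x 34.6 mm, so the rectangle fit above was spoiled by its crop border. Corner centre puts the cuvette at (0.4486, 0.2964). I'll go partway down with this correction and check the settled pose.

```bash
python3 -m inch '[[[-2,25,-4,0],[-2,50,-4,0],[-2,50,-4,0],[-2,50,-4,0],[-2,50,-4,0]]]'; python3 - <<'E'
from h import *
s=env.get_state();P=pose(s);print(P[1],s['qvel'].round(4));im=env.read_camera('wrist');s=env.get_state();print(s['tcp_pos'])
cv2.imwrite('pics/w3.png',im);crop(im,200,130,440,430,2,'pics/w3c.png')
for z in (.02,.046):print(proj('wrist',(.4487,.2955,z),P))
E
```

```text
clock: 2.05
tcp_pos: [0.4488, 0.2961, 0.0723]
orientation: [-0.465, 0.463, -0.533, 0.534]
wrist_force: [0.7, 1.5, 1.3]
finger_gap: 0.0452
[0.44878572 0.29607079 0.07231888] [ 0.001  -0.0021 -0.0021 -0.0054 -0.0007 -0.0002]
[0.44876684 0.29606883 0.07224395]
[315.09032294 261.86485724]
[314.90826368 277.79761387]
```

View pics/w3c.png

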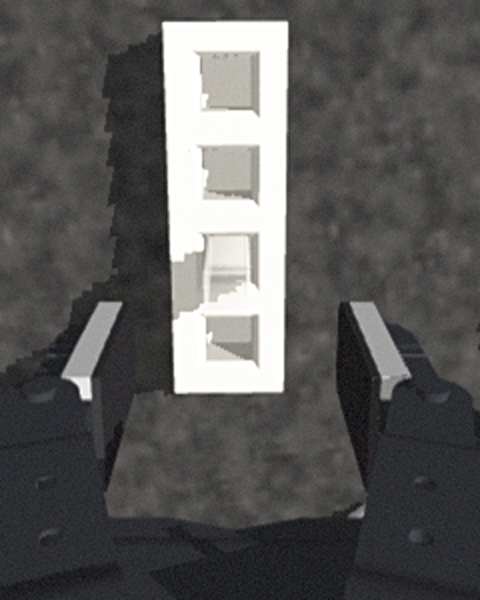

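The rack fills the crop between the pads, and the cuvette top is near pixel (314,276) against a predicted (315,278). I'll descend 48 mm and grip.

```bash
python3 -m inch '[[[0,25,0,0],[0,48,0,0],[0,48,0,0],[0,48,0,0]]]'; python3 -m inch '[[[0,0,0,0],[0,0,0,0],[0,0,0,0],[0,0,0,0],[0,0,0,0],[0,0,0,0]]]' 5 25
```

```text
clock: 2.5
tcp_pos: [0.4477, 0.2956, 0.0232]
orientation: [-0.464, 0.464, -0.534, 0.534]
wrist_force: [0.3, 0.2, -0.7]
finger_gap: 0.045
clock: 3.1
tcp_pos: [0.4476, 0.2961, 0.0235]
orientation: [0.465, -0.463, 0.534, -0.534]
wrist_force: [-2.7, 0.8, 7.2]
finger_gap: 0.0128
```

Gripped at 12.8 mm. Lifting straight up.

```bash
python3 -m inch '[[[0,-10,0,0],[0,-25,0,0],[0,-50,0,0],[0,-85,0,0],[0,-100,0,0],[0,-100,0,0],[0,-100,0,0]]]'; python3 - <<'E'
from h import *
s=env.get_state();P=pose(s);im=env.read_camera('wrist')
cv2.imwrite('pics/w4.png',im);crop(im,200,180,440,430,2.4,'pics/w4c.png')
E
```

```text
clock: 3.8
tcp_pos: [0.4475, 0.2955, 0.1225]
orientation: [-0.464, 0.464, -0.534, 0.534]
wrist_force: [0.7, -1.6, -1.4]
finger_gap: 0.0126
```

View pics/w4c.png

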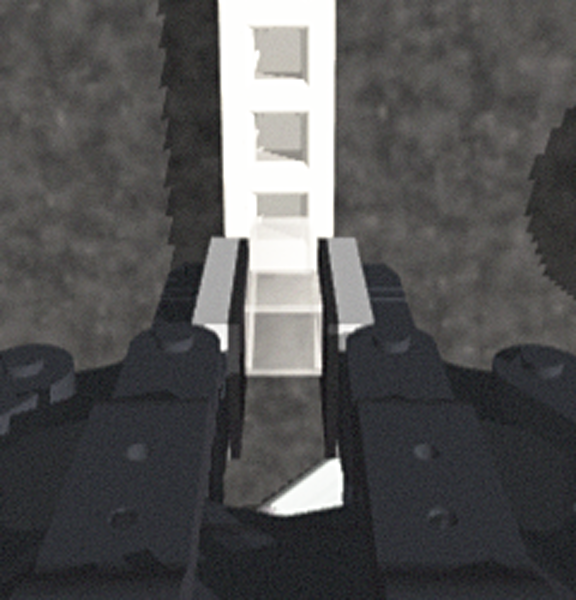

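The cuvette is held between the pads, its top face at about (318,322) in the picture and its foot near (319,281). Next I'll measure its offset from the TCP.

```bash
python3 - <<'E'
from h import *
m=env.camera_model('wrist');M=m['mount']
def tool(px,ty):
    d=M[:3,:3]@np.array([(px[0]-m['cx'])/m['fx'],(px[1]-m['cy'])/m['fy'],1]);o=M[:3,3]
    return 1000*(o+d*(ty-o[1])/d[1])
f=lambda x,y:(200+x/2.4,180+y/2.4)
for n,px,ty in [('top near L',f(246,375),-.0225),('top near R',f(321,375),-.0225),('top far',f(283,306),-.0225),('bot far',f(283,217),.0195),('bot near',f(283,270),.0195)]: print(n,tool(px,ty).round(1))
P=pose()
# well from first picture
im=cv2.imread('pics/wrist0.png');crop(im,180,170,310,400,3,'pics/w0t.png')
E
```

```text
top near L [  5.8 -22.5  -4.6]
top near R [  5.8 -22.5   7.6]
top far [ -6.4 -22.5   1.4]
bot far [-6.  19.5  1.5]
bot near [ 5.9 19.5  1.5]
```

View pics/w0t.png

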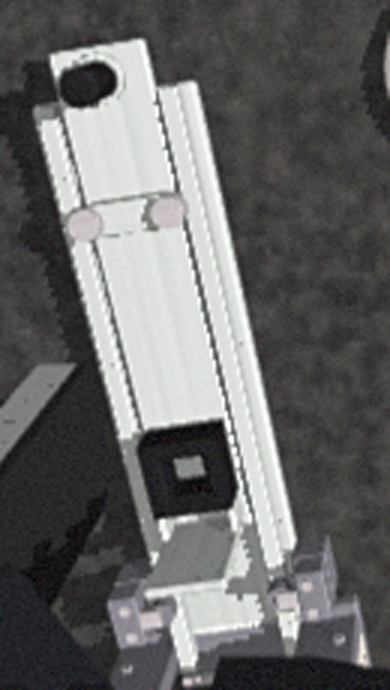

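The cuvette is upright and centred in the tool's x to 0.2 mm. In tool z it reads about +1.5 mm, probably the camera's own bias. Now I'll travel to above the carrier's well.

```bash
python3 -m inch '[[[25,-8,6,-2],[65,-15,16,-5],[110,-20,28,-8],[156,-20,40,-11],[202,-20,52,-14],[248,-20,64,-17],[294,-20,75,-17],[340,-20,87,-17],[380,-20,97,-17],[405,-20,103,-17]]]';python3 -m inch '[[[0,0,0,0],[0,0,0,0],[0,0,0,0]]]'; python3 - <<'E'
from h import *
s=env.get_state();P=pose(s);print(P[0].round(3));im=env.read_camera('wrist')
cv2.imwrite('pics/w5.png',im)
E
```

```text
clock: 4.85
tcp_pos: [0.4923, -0.1226, 0.1407]
orientation: [-0.537, 0.537, -0.461, 0.459]
wrist_force: [0.5, -0.2, 0.5]
finger_gap: 0.0127
clock: 5.15
tcp_pos: [0.4921, -0.1188, 0.1414]
orientation: [-0.538, 0.538, -0.46, 0.458]
wrist_force: [-0.3, -1.1, -0.4]
finger_gap: 0.0124
[[ 0.157 -0.002  0.988]
 [-0.988  0.001  0.157]
 [-0.001 -1.    -0.002]]
```

View pics/w5.png

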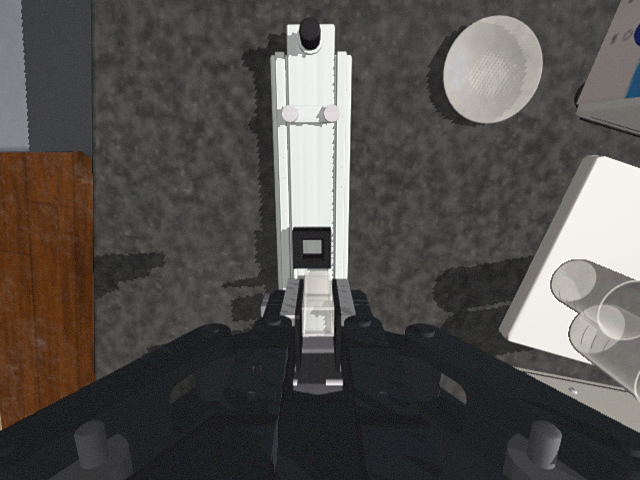

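The wrist view shows the knob at (310,35), the studs at (290,113) and (331,113), and the well block at (312,247), with the track almost straight down the picture. The crop comes next, for exact corners.

```bash
python3 - <<'E'
from h import *
im=cv2.imread('pics/w5.png');crop(im,270,215,360,345,6,'pics/w5c.png');crop(im,260,10,360,140,4,'pics/w5d.png')
P=pose();print(P[1]);print('cuvette bottom centre px',proj('wrist',P[1]+P[0]@np.array([-.0002,.0195,.0015]),P))
for y in range(70,200,20):
    g=im[y,262:365].min(1).astype(float) if 0 else im[y,262:365].astype(float).mean(1)
    idx=np.where(g>140)[0];print(y,262+idx[0],262+idx[-1],(onz('wrist',(262+idx[0],y),.016,P)*1000).round(1),(onz('wrist',(262+idx[-1],y),.016,P)*1000).round(1))
E
```

```text
[ 0.49235873 -0.11861562  0.14166146]
cuvette bottom centre px [318.3351205  280.61556336]
70 271 351 [441.8  -7.   16. ] [498.1   2.1  16. ]
90 272 350 [444.2 -20.   16. ] [499.8 -11.   16. ]
110 273 350 [446.6 -33.3  16. ] [502.3 -24.4  16. ]
130 274 349 [449.1 -47.1  16. ] [504.1 -38.3  16. ]
150 274 349 [450.9 -61.4  16. ] [506.7 -52.4  16. ]
170 275 349 [453.5 -75.9  16. ] [509.4 -67.   16. ]
190 276 348 [456.2 -91.   16. ] [511.5 -82.1  16. ]
```

View pics/w5c.png

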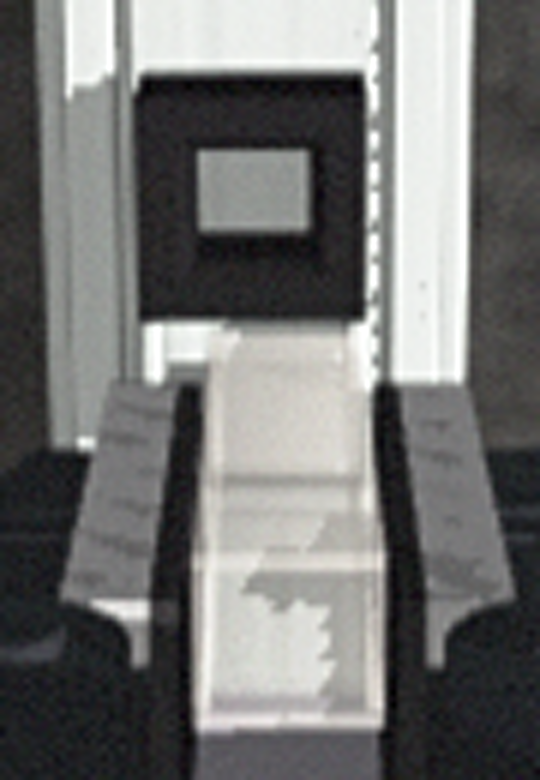

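View pics/w5d.png

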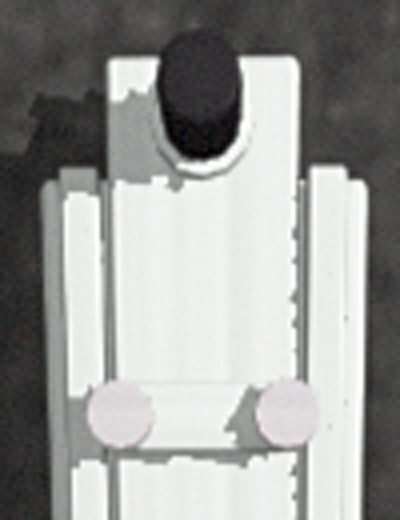

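```bash
python3 - <<'E'
from h import *
P=pose();f=lambda x,y:(270+x/6,215+y/6)
T=lambda px,z:1000*P[0].T@(onz('wrist',px,z,P)-P[1])
for n,px,z in [('TL',f(139,97),.03),('TR',f(366,97),.03),('BL',f(141,320),.03),('BR',f(365,320),.03),('ctr',f(252.5,208.5),.03),('floor L far',f(196,149),.014),('floor R far',f(311,149),.014)]: print(n,T(px,z).round(1))
m=env.camera_model('wrist');M=m['mount']
def tool(px,ty):
    d=M[:3,:3]@np.array([(px[0]-m['cx'])/m['fx'],(px[1]-m['cy'])/m['fy'],1]);o=M[:3,3]
    return 1000*(o+d*(ty-o[1])/d[1])
for n,px,ty in [('cuv topnear L',f(195,728),-.0225),('R',f(383,728),-.0225),('topfar',f(287,553),-.0225),('bot far L',f(210,328),.0195),('bot far R',f(358,328),.0195),('bot near',f(290,478),.0195)]: print(n,tool(px,ty).round(1))
g=lambda x,y:(260+x/4,10+y/4)
for n,px,z in [('stud L',g(120,414),.027),('stud R',g(287,414),.027),('knob top',g(199,75),.040)]:print(n,T(px,z).round(1),onz('wrist',px,z,P).round(4))
E
```

```text
TL [ -3.4 111.7 -17.4]
TR [ -3.4 111.7  11.4]
BL [ 26.5 111.7 -17.6]
BR [ 26.4 111.6  11.6]
ctr [ 11.3 111.7  -3. ]
floor L far [  7.7 127.7 -10.9]
floor R far [  7.7 127.6   4.7]
cuv topnear L [  6.2 -22.5  -4.8]
R [  6.1 -22.5   7.4]
topfar [ -6.3 -22.5   1.2]
bot far L [-6.  19.5 -5.1]
bot far R [-6.  19.5  7.1]
bot near [ 7.4 19.5  1.5]
stud L [-87.9 114.8 -18.3] [ 0.4602 -0.0346  0.027 ]
stud R [-87.9 114.7  11.1] [ 0.4893 -0.03    0.027 ]
knob top [-137.1  101.8   -3.9] [0.4667 0.0162 0.04  ]
```

The block top measures 29 x 30 mm and the studs and knob lie where they should relative to it. The well needs a shift of tool x +11.3 and z −4.3 mm, including the seen bias of the cuvette. I'll move there and partway down, then look again.

```bash
python3 -m inch '[[[4,5,-2,0],[11.3,25,-4.3,0],[11.3,60,-4.3,0],[11.3,70,-4.3,0],[11.3,70,-4.3,0],[11.3,70,-4.3,0],[11.3,70,-4.3,0]]]'; python3 - <<'E'
from h import *
s=env.get_state();P=pose(s);print(P[1],P[0].round(3));im=env.read_camera('wrist')
cv2.imwrite('pics/w6.png',im);crop(im,250,200,380,350,5,'pics/w6c.png')
im=env.read_camera('side');cv2.imwrite('pics/s6.png',im);crop(im,300,190,420,310,5,'pics/s6c.png')
E
```

```text
clock: 5.9
tcp_pos: [0.4916, -0.132, 0.0738]
orientation: [0.538, -0.538, 0.458, -0.46]
wrist_force: [0.5, -0.5, -0.4]
finger_gap: 0.0127
[ 0.49163457 -0.13197425  0.07375696] [[ 0.157  0.002  0.988]
 [-0.988 -0.001  0.157]
 [ 0.001 -1.     0.002]]
```

View pics/w6c.png

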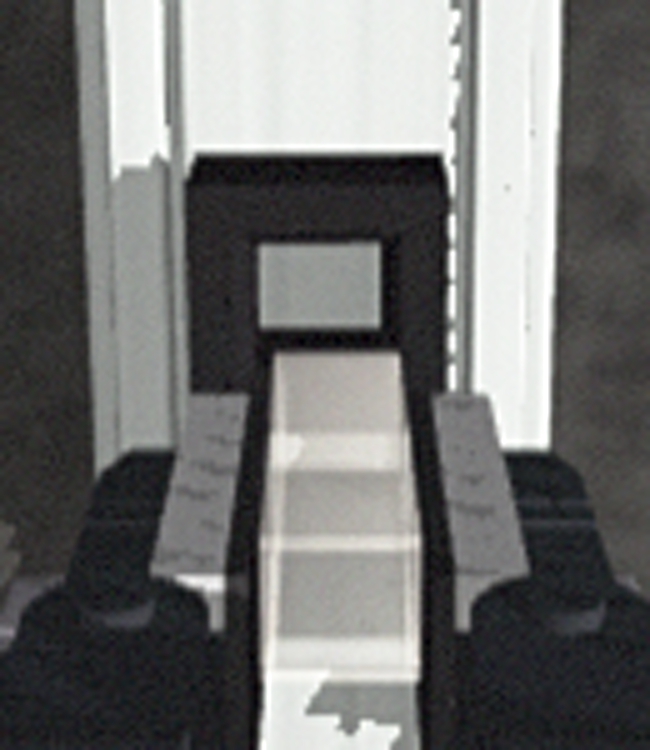

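View pics/s6c.png

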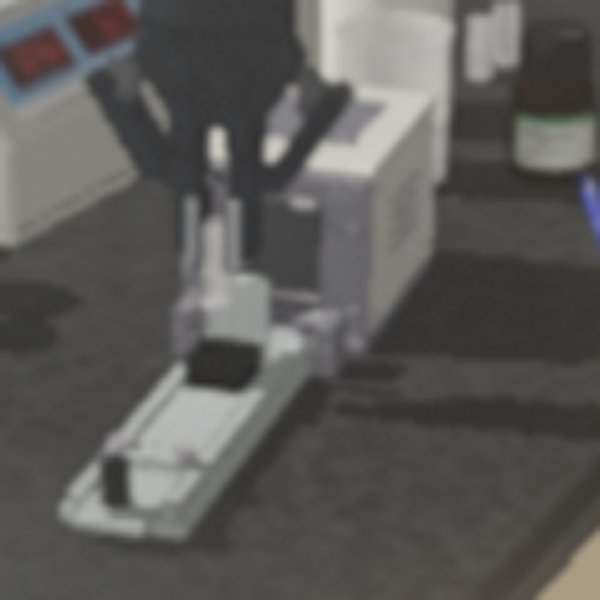

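```bash
python3 - <<'E'
from h import *
P=pose();print(P[1]);f=lambda x,y:(250+x/5,200+y/5)
T=lambda px,z:(1000*P[0].T@(onz('wrist',px,z,P)-P[1])).round(1)
for n,px in [('far L',f(189,183)),('far R',f(446,183)),('L mid',f(191,390)),('R mid',f(445,390))]: print(n,T(px,.03))
print('well mouth near edge at floor px',T(f(258,243),.03),T(f(382,243),.03),'floor',T(f(258,328),.014))
m=env.camera_model('wrist');M=m['mount']
def tool(px,ty):
    d=M[:3,:3]@np.array([(px[0]-m['cx'])/m['fx'],(px[1]-m['cy'])/m['fy'],1]);o=M[:3,3]
    return (1000*(o+d*(ty-o[1])/d[1])).round(1)
for n,px,ty in [('bot far L',f(273,352),.0195),('bot far R',f(400,352),.0195),('bot near',f(340,470),.0195),('topfar',f(340,540),-.0225),('topnear L',f(263,680),-.0225),('R',f(418,680),-.0225)]: print(n,tool(px,ty))
E
```

```text
[ 0.49155333 -0.1320324   0.0736266 ]
far L [-16.8  43.6 -15.5]
far R [-16.8  43.6  13.2]
L mid [  7.9  43.6 -15.8]
R mid [ 7.9 43.7 13.5]
well mouth near edge at floor px [-9.8 43.6 -7.9] [-9.8 43.6  6.1] floor [ 5.9 59.6 -8.8]
bot far L [-5.6 19.5 -5.4]
bot far R [-5.7 19.5  7.3]
bot near [ 7.1 19.5  1.3]
topfar [ -5.9 -22.5   1.2]
topnear L [  6.  -22.5  -4.7]
R [  6.  -22.5   7.3]
```

Relative to the well, the cuvette stands about 2.2 mm too far in both tool x and tool z. I'll correct and go a bit lower.

```bash
python3 -m inch '[[[-1.2,4,-1.2,0],[-2.2,10,-2.2,0],[-2.2,14,-2.2,0],[-2.2,14,-2.2,0],[-2.2,14,-2.2,0]]]'; python3 - <<'E'
from h import *
s=env.get_state();P=pose(s);print(P[1],P[0].round(3));im=env.read_camera('wrist')
cv2.imwrite('pics/w7.png',im);crop(im,250,200,380,350,5,'pics/w7c.png')
E
```

```text
clock: 6.5
tcp_pos: [0.4878, -0.1298, 0.058]
orientation: [-0.538, 0.538, -0.459, 0.459]
wrist_force: [-0.7, -0.3, -0.3]
finger_gap: 0.0129
[ 0.48780456 -0.1297947   0.05802245] [[ 0.156 -0.     0.988]
 [-0.988  0.     0.156]
 [-0.    -1.    -0.   ]]
```

View pics/w7c.png

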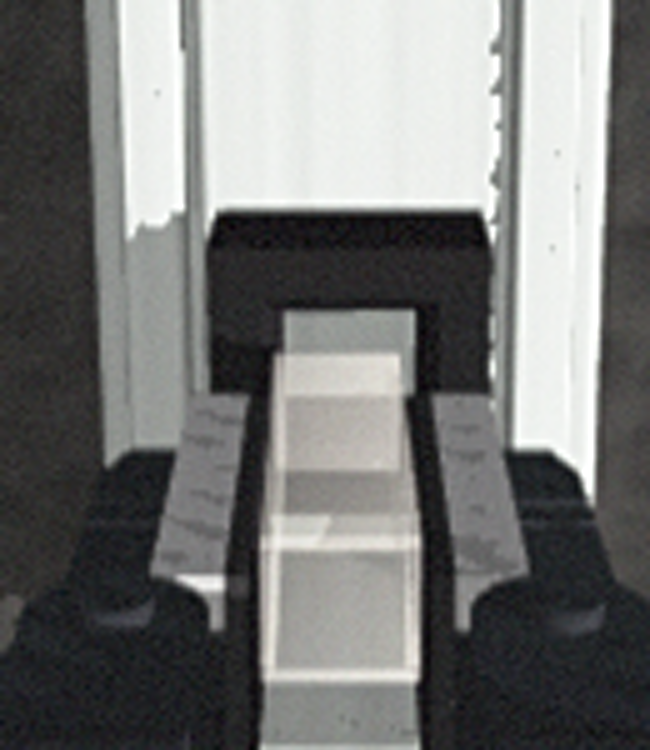

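```bash
python3 - <<'E'
from h import *
P=pose();print(P[1]);f=lambda x,y:(250+x/5,200+y/5)
T=lambda px,z:(1000*P[0].T@(onz('wrist',px,z,P)-P[1])).round(1)
for n,px in [('far L',f(210,244)),('far R',f(490,244)),('L mid',f(208,390)),('R mid',f(490,390)),('mouth near L',f(281,310)),('mouth R',f(418,310))]: print(n,T(px,.03))
E
```

```text
[ 0.48798535 -0.12989313  0.05821861]
far L [-14.3  28.2 -12.1]
far R [-14.3  28.2  16.8]
L mid [  1.8  28.2 -12.6]
R mid [ 1.8 28.2 17.2]
mouth near L [-7.1 28.2 -4.8]
mouth R [-7.1 28.2  9.5]
```

```bash
python3 -m inch '[[[0,0,0.6,0],[0.2,2,1.2,0],[0.2,3,1.2,0],[0.2,3,1.2,0],[0.2,3,1.2,0]]]'; python3 - <<'E'
from h import *
s=env.get_state();P=pose(s);print(P[1]);im=env.read_camera('wrist')
cv2.imwrite('pics/w8.png',im);crop(im,250,200,380,350,5,'pics/w8c.png')
E
```

```text
clock: 7.05
tcp_pos: [0.4892, -0.1299, 0.0553]
orientation: [-0.538, 0.538, -0.459, 0.459]
wrist_force: [0.4, 0.3, 0.4]
finger_gap: 0.0123
[ 0.4891576  -0.12986799  0.05526896]
```

View pics/w8c.png

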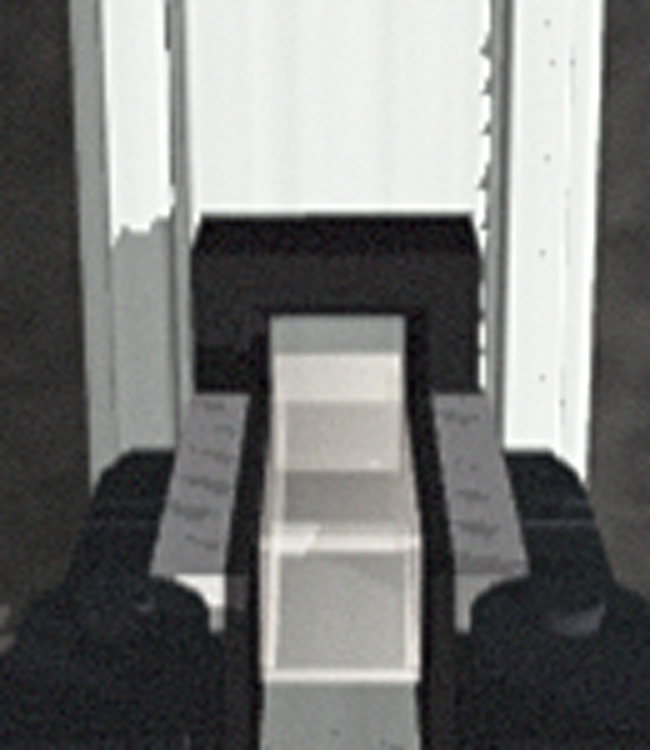

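In the crop the well's floor spans 270–405 and the cuvette's foot 273–401, so they are concentric. I'll lower in steps and watch the force.

```bash
python3 -m inch '[[[0,4,0,0],[0,8,0,0],[0,12,0,0],[0,12,0,0]]]'; python3 - <<'E'
from h import *
s=env.get_state();print(s['wrist_force'],s['tcp_pos'])
E
```

```text
clock: 7.5
tcp_pos: [0.4886, -0.1297, 0.0425]
orientation: [-0.538, 0.538, -0.46, 0.459]
wrist_force: [0.1, 0.3, -0.2]
finger_gap: 0.0129
[ 0.14066276  0.26347084 -0.15655741] [ 0.48863292 -0.12966112  0.042483  ]
```

No resistance with the foot about 7 mm inside the well. On down.

```bash
python3 -m inch '[[[0,3,0,0],[0,6,0,0],[0,8,0,0],[0,8,0,0]]]'
```

```text
clock: 7.9
tcp_pos: [0.489, -0.1298, 0.035]
orientation: [-0.538, 0.538, -0.459, 0.459]
wrist_force: [-0.9, -1.0, -0.1]
finger_gap: 0.0128
```

```bash
python3 -m inch '[[[0,1,0,0],[0,2,0,0],[0,2,0,0]]]'
```

```text
clock: 8.2
tcp_pos: [0.4895, -0.13, 0.0336]
orientation: [0.538, -0.538, 0.459, -0.459]
wrist_force: [-0.5, 0.9, 1.1]
finger_gap: 0.0121
```

Released now, then up.

```bash
python3 -m inch '[[[0,0,0,0],[0,0,0,0],[0,0,0,0],[0,0,0,0]]]' 30; python3 -m inch '[[[0,-20,0,0],[0,-50,0,0],[0,-90,0,0],[-15,-110,0,0],[-30,-110,0,0],[-30,-110,0,0],[-30,-110,0,0]]]'; python3 - <<'E'
from h import *
s=env.get_state();P=pose(s);print(P[1]);im=env.read_camera('wrist')
cv2.imwrite('pics/w9.png',im);crop(im,230,120,400,360,3,'pics/w9c.png')
im=env.read_camera('side');cv2.imwrite('pics/s9.png',im);crop(im,300,190,420,310,5,'pics/s9c.png')
print(proj('side',(.4893,-.130,.056)),proj('side',(.4893,-.130,.030)))
E
```

```text
clock: 8.6
tcp_pos: [0.4892, -0.1299, 0.0333]
orientation: [0.538, -0.538, 0.459, -0.459]
wrist_force: [-0.2, 1.3, -0.6]
finger_gap: 0.0303
clock: 9.3
tcp_pos: [0.4837, -0.0997, 0.1421]
orientation: [-0.538, 0.538, -0.46, 0.458]
wrist_force: [0.2, -0.1, -0.1]
finger_gap: 0.03
[ 0.48369599 -0.09970519  0.14209925]
[343.33963434 249.25570988] [343.38054545 259.02986154]
```

View pics/w9c.png

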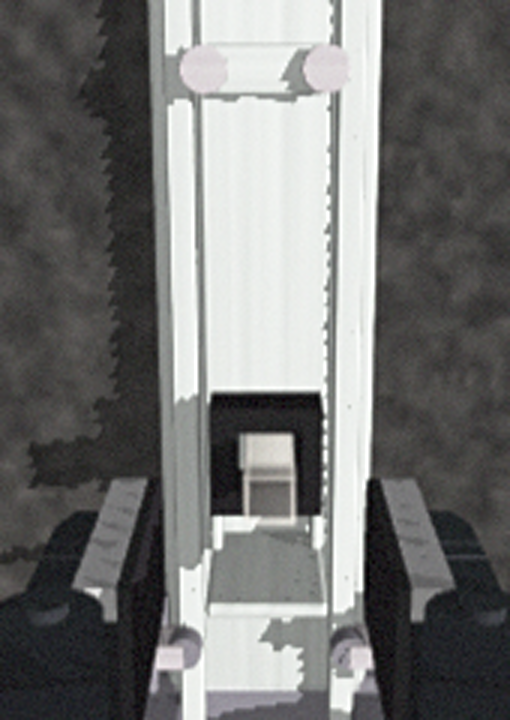

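View pics/s9c.png

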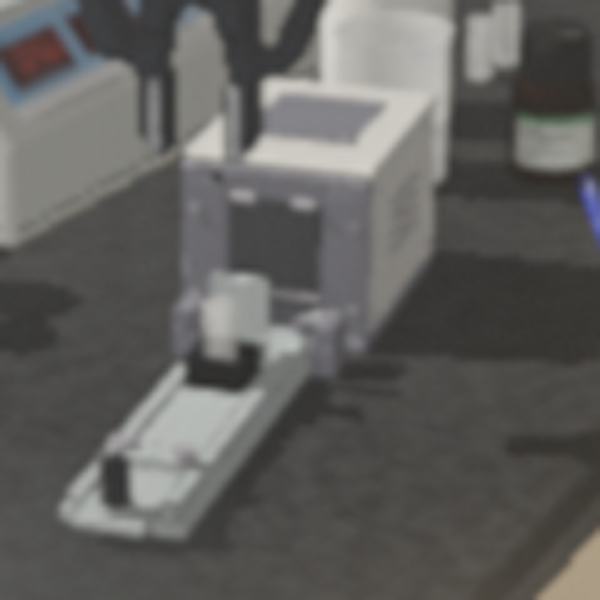

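The cuvette stands upright in the well block at (317,280) in the wrist view. The catch rollers are at (292,336) and (347,335). Next I'll check the cuvette's height and work out the remaining travel.

```bash
python3 - <<'E'
from h import *
P=pose();f=lambda x,y:(230+x/3,120+y/3)
T=lambda px,z:(1000*P[0].T@(onz('wrist',px,z,P)-P[1])).round(1)
for n,px,z in [('cuv top nearL',f(248,522),.056),('nearR',f(296,522),.056),('top far',f(270,478),.056),('bl far',f(210,408),.03),('bl nearL',f(210,513),.03),('bl nearR',f(321,513),.03),('rollL',f(185,643),.027),('rollR',f(350,643),.027),('nose top',f(265,605),.058),('studs',f(266,68),.027)]: print(n,T(px,z),onz('wrist',px,z,P).round(4))
# flap top / housing edges from side+scene
crop('pics/side0.png',320,190,420,310,5,'pics/s0h.png')
im=env.read_camera('scene');cv2.imwrite('pics/c9.png',im);crop(im,240,220,430,320,4,'pics/c9c.png')
E
```

```text
cuv top nearL [36.7 85.9 -2.3] [ 0.487  -0.1367  0.056 ]
nearR [36.7 85.9  9.2] [ 0.4984 -0.1349  0.056 ]
top far [25.5 85.9  2.9] [ 0.4904 -0.1248  0.056 ]
bl far [ 16.5 112.  -12.4] [ 0.4738 -0.1183  0.03  ]
bl nearL [ 45.7 112.  -12.8] [ 0.4781 -0.1473  0.03  ]
bl nearR [ 45.7 111.9  16.7] [ 0.5072 -0.1426  0.03  ]
rollL [ 86.1 114.9 -20.4] [ 0.4769 -0.1884  0.027 ]
rollR [ 86.  114.8  25.6] [ 0.5223 -0.1811  0.027 ]
nose top [57.6 83.9  1.8] [ 0.4943 -0.1567  0.058 ]
studs [-68.1 115.    1.9] [ 0.4747 -0.0325  0.027 ]
```

View pics/c9c.png

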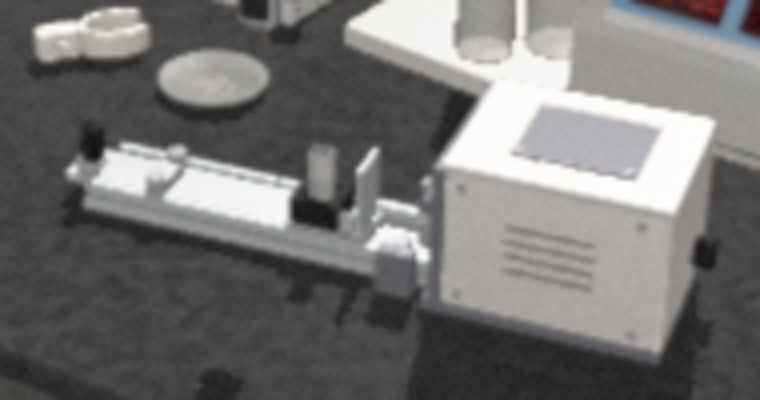

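The cuvette's top centre sits exactly over the block centre when put on the fully-down plane (56 mm), so it is seated. Both the studs-to-rollers and well-to-rollers distances give a remaining travel of about 157 mm. Now I'll go behind the knob with closed fingers.

```bash
python3 -m inch '[[[-30,0,0,0],[-75,0,0,0],[-120,0,0,0],[-155,0,-1,0],[-163,20,-1,0],[-163,50,-1,0],[-163,50,-1,0],[-163,50,-1,0]]]' 0 30; python3 - <<'E'
from h import *
s=env.get_state();P=pose(s);print(P[1],P[0].round(3));im=env.read_camera('wrist')
cv2.imwrite('pics/w10.png',im);crop(im,200,180,440,420,2.5,'pics/w10c.png')
k=np.array([.4649,.0170,.027]);print('knob in tool',1000*P[0].T@(k-P[1]))
E
```

```text
clock: 10.25
tcp_pos: [0.4573, 0.0603, 0.0928]
orientation: [-0.537, 0.538, -0.46, 0.459]
wrist_force: [-0.3, 0.2, -0.3]
finger_gap: 0.0
[0.45733986 0.06029054 0.09282513] [[ 0.156 -0.002  0.988]
 [-0.988 -0.     0.156]
 [-0.    -1.    -0.002]]
knob in tool [43.96398667 65.80710044  0.87594704]
```

View pics/w10c.png

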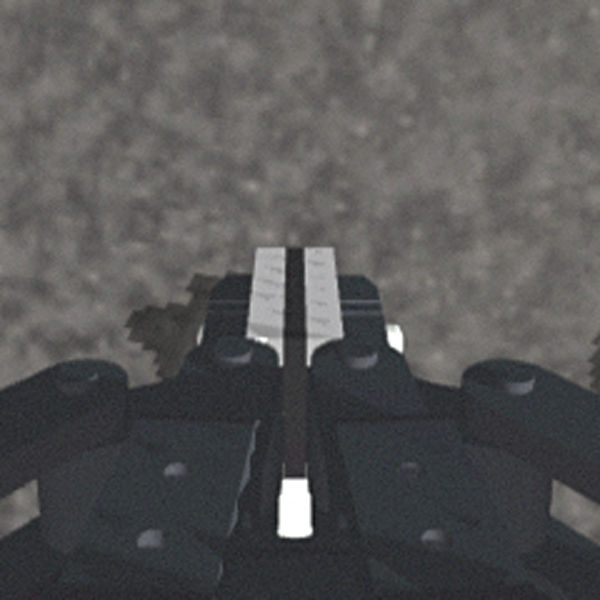

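Fingers shut with nothing beneath them. I'll lower to knob height.

```bash
python3 -m inch '[[[0,30,0.5,0],[0,60,0.9,0],[0,69,0.9,0],[0,69,0.9,0],[0,69,0.9,0]]]';python3 -m inch '[[[8,0,0,0],[16,0,0,0],[20,0,0,0],[20,0,0,0]]]'; python3 - <<'E'
from h import *
im=env.read_camera('side');cv2.imwrite('pics/s10.png',im);crop(im,290,190,420,320,5,'pics/s10c.png')
E
```

```text
clock: 10.8
tcp_pos: [0.46, 0.0604, 0.0255]
orientation: [0.538, -0.537, 0.459, -0.46]
wrist_force: [0.5, -0.5, 0.0]
finger_gap: 0.0001
clock: 11.2
tcp_pos: [0.4626, 0.0401, 0.0248]
orientation: [0.538, -0.537, 0.459, -0.46]
wrist_force: [-0.2, -0.0, -0.7]
finger_gap: -0.0
```

View pics/s10c.png

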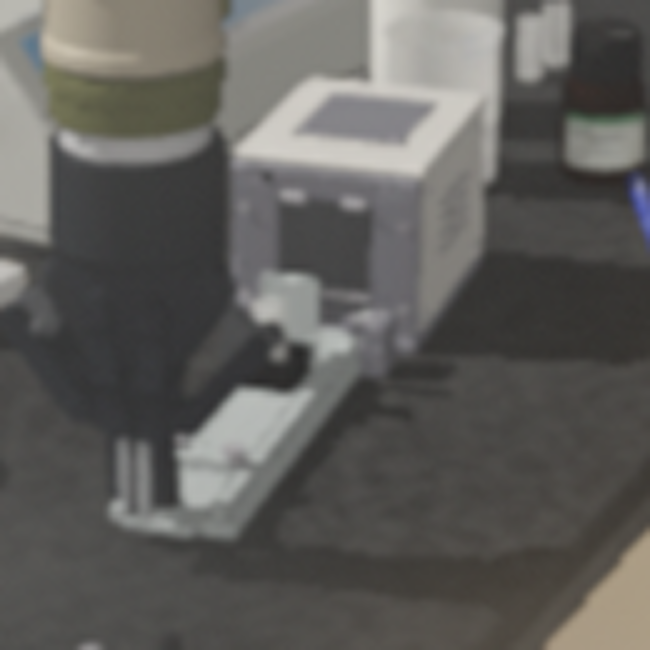

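The fingers stand just behind the knob. Pushing now.

```bash
python3 -m inch '[[[2,0,-1,0],[5,0,-1,0],[9,0,-1,0],[14,0,-1,0],[19,0,-1,0],[24,0,-0.9,0],[29,0,-0.9,0],[34,0,-0.8,0],[39,0,-0.8,0],[43,0,-0.7,0]]]'; python3 -m inch '[[[4,0,0,0],[9,0,0,0],[14,0,0.1,0],[19,0,0.1,0],[24,0,0.2,0],[29,0,0.2,0],[34,0,0.2,0],[39,0,0.3,0],[43,0,0.3,0],[45,0,0.3,0]]]'; python3 - <<'E'
from h import *
im=env.read_camera('side');cv2.imwrite('pics/s11.png',im);crop(im,290,190,420,320,5,'pics/s11c.png')
im=env.read_camera('scene');cv2.imwrite('pics/c11.png',im);crop(im,240,220,430,320,4,'pics/c11c.png')
E
```

```text
clock: 12.25
tcp_pos: [0.4682, -0.0021, 0.0243]
orientation: [0.538, -0.538, 0.459, -0.459]
wrist_force: [-0.4, 0.4, 0.8]
finger_gap: -0.0005
clock: 13.25
tcp_pos: [0.4756, -0.0464, 0.0243]
orientation: [0.538, -0.538, 0.459, -0.459]
wrist_force: [-0.6, 0.6, -0.0]
finger_gap: -0.0002
```

View pics/s11c.png

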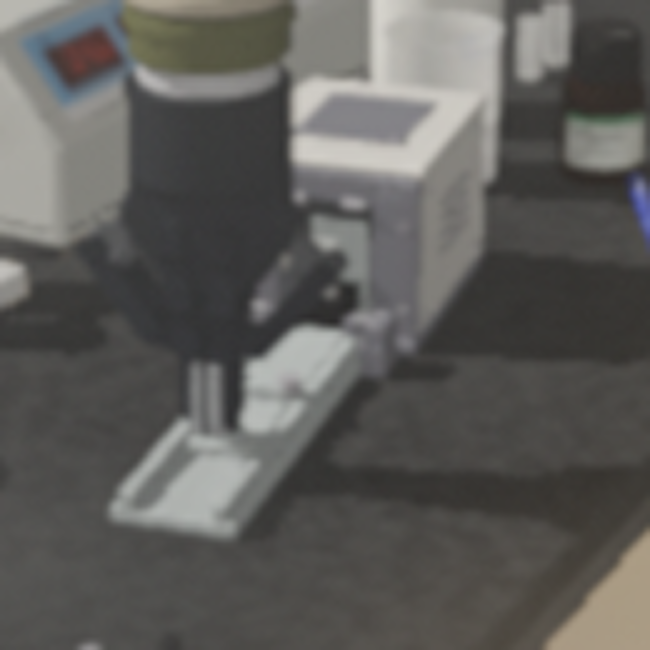

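View pics/c11c.png

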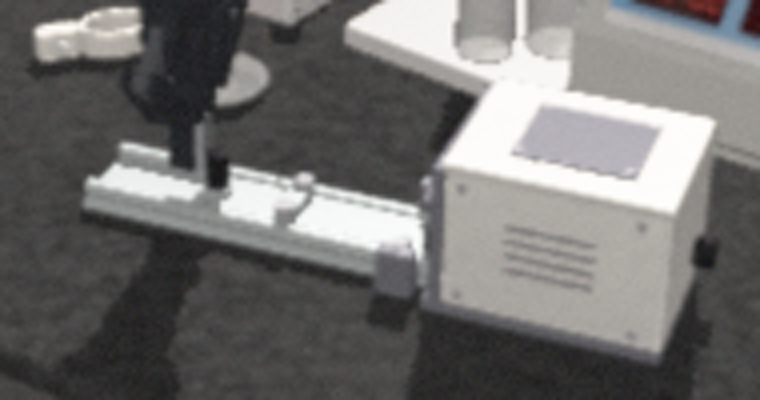

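The carrier has followed for about 82 mm and its nose plate is at the flap. Pushing on towards the catch.

```bash
python3 -m inch '[[[2,0,0,0],[5,0,0,0],[8,0,0,0],[11,0,0.1,0],[14,0,0.1,0],[17,0,0.1,0],[20,0,0.1,0],[23,0,0.2,0],[26,0,0.2,0],[29,0,0.2,0]]]'; python3 -m inch '[[[3,0,0,0],[6,0,0,0],[9,0,0.1,0],[12,0,0.1,0],[15,0,0.1,0],[18,0,0.1,0],[21,0,0.2,0],[24,0,0.2,0],[25,0,0.2,0],[26,0,0.2,0]]]'
```

```text
clock: 14.35
tcp_pos: [0.4802, -0.0749, 0.0243]
orientation: [0.538, -0.538, 0.459, -0.459]
wrist_force: [0.2, 0.3, 0.9]
finger_gap: -0.0
clock: 15.35
tcp_pos: [0.4844, -0.1004, 0.0243]
orientation: [0.538, -0.538, 0.459, -0.459]
wrist_force: [0.5, -0.2, -0.2]
finger_gap: 0.0003
```

```bash
python3 -m inch '[[[1,0,0,0],[2,0,0,0],[3,0,0,0],[4,0,0,0],[5,0,0,0],[6,0,0,0],[7,0,0,0],[8,0,0,0]]]'; python3 -m inch '[[[1,0,0,0],[2,0,0,0],[3,0,0,0],[3,0,0,0]]]';  python3 -m inch '[[[1,0,0,0],[2,0,0,0],[2,0,0,0]]]'
```

```text
clock: 16.15
tcp_pos: [0.4857, -0.1082, 0.0243]
orientation: [0.538, -0.538, 0.459, -0.459]
wrist_force: [0.0, 0.7, -0.2]
finger_gap: 0.0002
clock: 16.55
tcp_pos: [0.4862, -0.1113, 0.0243]
orientation: [-0.538, 0.538, -0.459, 0.459]
wrist_force: [-0.1, 0.3, 0.2]
finger_gap: 0.0004
clock: 16.85
tcp_pos: [0.4866, -0.1133, 0.0243]
orientation: [-0.538, 0.538, -0.459, 0.459]
wrist_force: [-0.5, 0.4, -0.2]
finger_gap: 0.0003
```

```bash
python3 -m inch '[[[1,0,0,0],[2,0,0,0],[2,0,0,0]]]';  python3 -m inch '[[[1,0,0,0],[2,0,0,0],[2,0,0,0]]]'
```

```text
clock: 17.15
tcp_pos: [0.4867, -0.1152, 0.0243]
orientation: [-0.538, 0.538, -0.459, 0.459]
wrist_force: [-0.4, 0.5, -0.0]
finger_gap: -0.0001
clock: 17.45
tcp_pos: [0.4868, -0.1165, 0.0242]
orientation: [0.538, -0.537, 0.46, -0.459]
wrist_force: [-1.6, 2.7, 2.4]
finger_gap: -0.0002
```

```bash
python3 - <<'E'
from h import *
im=env.read_camera('side');cv2.imwrite('pics/s12.png',im);crop(im,290,190,420,320,5,'pics/s12c.png')
im=env.read_camera('scene');cv2.imwrite('pics/c12.png',im);crop(im,240,220,430,320,4,'pics/c12c.png')
E
```

```text
(no output)
```

View pics/s12c.png

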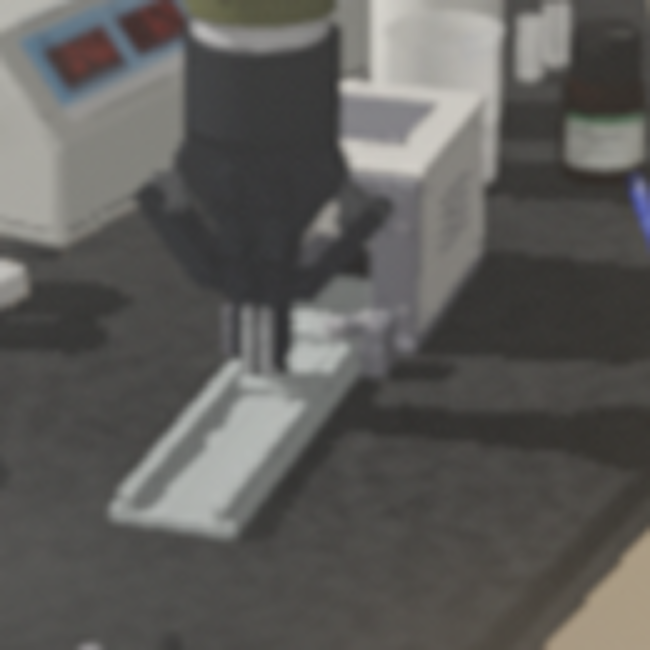

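View pics/c12c.png

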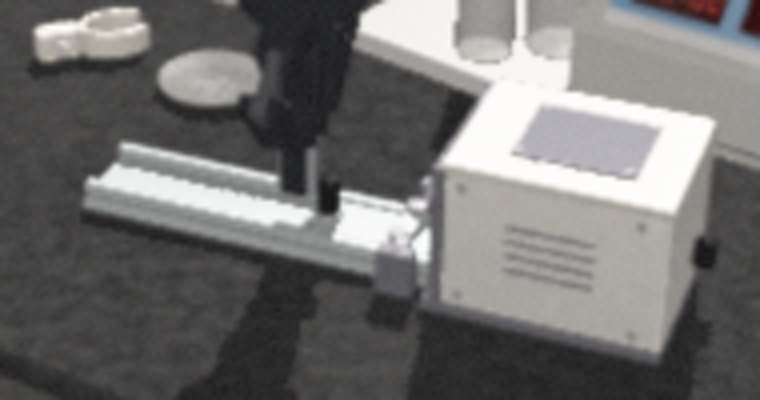

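The studs meet the rollers (about 3 N). I'll continue in small steps and watch the force.

```bash
python3 -m inch '[[[0.5,0,0,0],[1,0,0,0],[1,0,0,0]]]';  python3 -m inch '[[[0.5,0,0,0],[1,0,0,0],[1,0,0,0]]]';python3 -m inch '[[[0.5,0,0,0],[1,0,0,0],[1,0,0,0]]]'
```

```text
clock: 17.85
tcp_pos: [0.4872, -0.1179, 0.0242]
orientation: [0.538, -0.538, 0.459, -0.459]
wrist_force: [-1.2, 4.6, 1.0]
finger_gap: -0.0004
clock: 18.15
tcp_pos: [0.4875, -0.1192, 0.0243]
orientation: [-0.538, 0.538, -0.459, 0.459]
wrist_force: [-0.6, 3.4, -0.2]
finger_gap: -0.0
clock: 18.45
tcp_pos: [0.4876, -0.1203, 0.0243]
orientation: [-0.538, 0.538, -0.459, 0.459]
wrist_force: [-0.6, 2.0, -0.5]
finger_gap: -0.0002
```

```bash
python3 -m inch '[[[0.5,0,0,0],[1,0,0,0],[1,0,0,0]]]';  python3 -m inch '[[[0.5,0,0,0],[1,0,0,0],[1,0,0,0]]]'
```

```text
clock: 18.75
tcp_pos: [0.4878, -0.1213, 0.0243]
orientation: [-0.538, 0.538, -0.459, 0.459]
wrist_force: [-0.3, 2.4, -1.8]
finger_gap: -0.0
clock: 19.05
tcp_pos: [0.4881, -0.1224, 0.0244]
orientation: [-0.538, 0.538, -0.459, 0.46]
wrist_force: [-0.7, 0.5, -0.0]
finger_gap: 0.0
```

```bash
python3 -m inch '[[[0.5,0,0,0],[0.8,0,0,0],[0.8,0,0,0]]]';  python3 -m inch '[[[0.4,0,0,0],[0.8,0,0,0],[0.8,0,0,0]]]'
```

```text
clock: 19.35
tcp_pos: [0.4883, -0.1232, 0.0245]
orientation: [-0.538, 0.538, -0.459, 0.46]
wrist_force: [0.3, 0.2, -1.0]
finger_gap: -0.0003
clock: 19.65
tcp_pos: [0.4884, -0.1238, 0.0245]
orientation: [0.538, -0.538, 0.459, -0.459]
wrist_force: [-0.4, 0.4, -0.8]
finger_gap: 0.0004
```

```bash
python3 -m inch '[[[0.4,0,0,0],[0.8,0,0,0],[0.8,0,0,0]]]';  python3 -m inch '[[[0.4,0,0,0],[0.8,0,0,0],[0.8,0,0,0]]]'
```

```text
clock: 19.95
tcp_pos: [0.4883, -0.1245, 0.0243]
orientation: [0.538, -0.538, 0.459, -0.459]
wrist_force: [0.7, 0.2, -0.5]
finger_gap: -0.0003
clock: 20.25
tcp_pos: [0.4883, -0.125, 0.0243]
orientation: [0.538, -0.538, 0.459, -0.459]
wrist_force: [-0.3, 0.9, 0.9]
finger_gap: -0.0001
```

```bash
python3 -m inch '[[[0.4,0,0,0],[0.7,0,0,0],[0.7,0,0,0]]]'; python3 -m inch '[[[0.4,0,0,0],[0.6,0,0,0],[0.6,0,0,0]]]'
```

```text
clock: 20.55
tcp_pos: [0.4882, -0.1251, 0.0243]
orientation: [0.538, -0.537, 0.46, -0.459]
wrist_force: [-0.9, 4.7, 2.9]
finger_gap: -0.0001
clock: 20.85
tcp_pos: [0.4882, -0.1252, 0.0243]
orientation: [0.538, -0.537, 0.46, -0.458]
wrist_force: [-0.7, 7.1, 3.0]
finger_gap: -0.0003
```

The stop is felt: position holds and the force climbs about 4–5 N per mm. Up to about 10 N now.

```bash
python3 -m inch '[[[0.3,0,0,0],[0.6,0,0,0],[0.6,0,0,0]]]'
```

```text
clock: 21.15
tcp_pos: [0.4882, -0.1253, 0.0242]
orientation: [0.539, -0.537, 0.46, -0.458]
wrist_force: [-1.5, 8.3, 3.8]
finger_gap: -0.0
```

```bash
python3 -m inch '[[[0.2,0,0,0],[0.4,0,0,0],[0.4,0,0,0],[0.4,0,0,0],[0.4,0,0,0]]]'; python3 - <<'E'
from h import *
for i in range(4):
    s=env.get_state();print(s['wrist_force'].round(2)@np.array([-.1633,.9866,0]));env.read_camera('wrist')
E
```

```text
clock: 21.65
tcp_pos: [0.4881, -0.1253, 0.0242]
orientation: [0.539, -0.537, 0.46, -0.458]
wrist_force: [-1.1, 10.1, 5.6]
finger_gap: -0.0001
10.147556
8.712631
9.751623
10.116121
```

About 10 N held against the stop for over 0.5 s. I'll back straight off, then rise.

```bash
python3 -m inch '[[[-3,0,0,0],[-10,0,0,0],[-25,0,0,0],[-45,0,0,0],[-55,-20,0,0],[-60,-70,0,0],[-60,-110,0,0],[-60,-110,0,0]]]'; python3 - <<'E'
from h import *
P=pose();print(P[1])
im=env.read_camera('wrist');cv2.imwrite('pics/w13.png',im)
im=env.read_camera('side');cv2.imwrite('pics/s13.png',im);crop(im,290,190,420,320,5,'pics/s13c.png')
im=env.read_camera('scene');cv2.imwrite('pics/c13.png',im);crop(im,240,220,430,320,4,'pics/c13c.png')
E
```

```text
clock: 22.65
tcp_pos: [0.4828, -0.0684, 0.1399]
orientation: [0.539, -0.537, 0.456, -0.462]
wrist_force: [1.2, 0.1, 0.0]
finger_gap: 0.0001
[ 0.48284309 -0.06839608  0.139934  ]
```

View pics/w13.png

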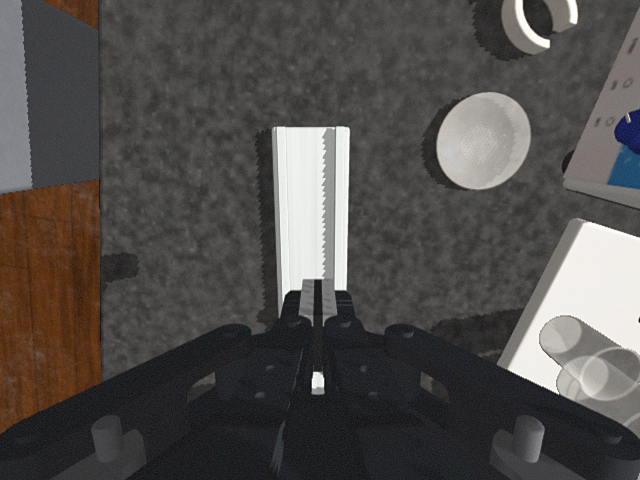

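View pics/s13c.png

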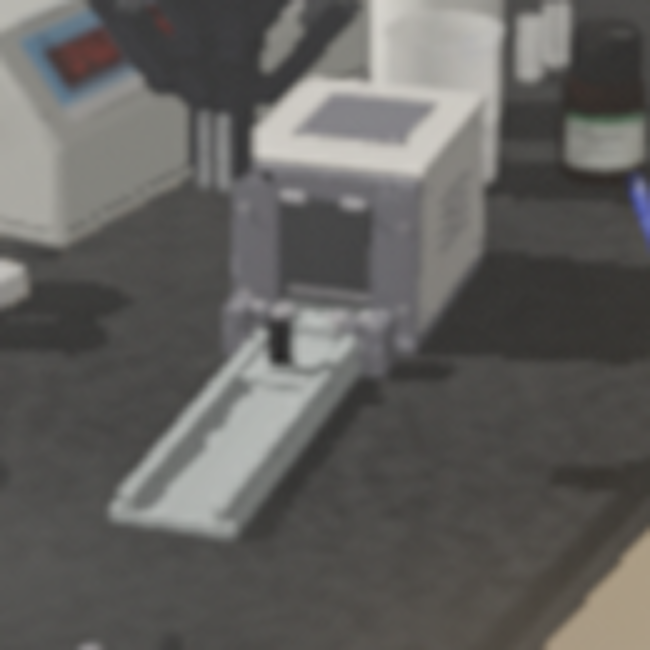

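View pics/c13c.png

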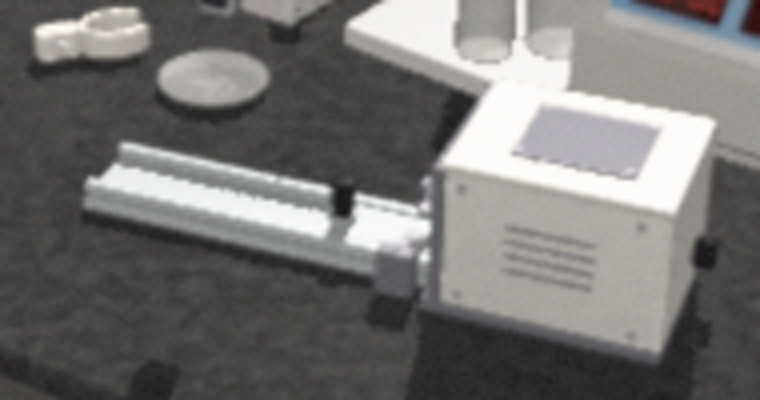

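The flap hangs shut as in the first view, and the knob stands free at (345,257) in the side picture. One more wrist view from farther back will measure the knob against the rollers, which should be 47 mm apart.

```bash
python3 -m inch '[[[-30,-10,0,0],[-60,-20,0,0],[-60,-20,0,0],[-60,-20,0,0]]]'; python3 - <<'E'
from h import *
P=pose();print(P[1])
# back-project expected features
im=env.read_camera('wrist');cv2.imwrite('pics/w14.png',im);crop(im,200,120,440,320,3,'pics/w14c.png')
a=tri(ray('side',(290+278/5,190+322/5)),ray('scene',(240+343/4,220+183/4)));print('knob top',a)
E
```

```text
clock: 23.2
tcp_pos: [0.4691, -0.0084, 0.1531]
orientation: [-0.538, 0.538, -0.459, 0.458]
wrist_force: [-0.4, -0.3, 0.4]
finger_gap: 0.0
[ 0.46910309 -0.00838017  0.15307305]
knob top (array([ 0.49090869, -0.1445455 ,  0.03665753]), np.float64(0.0003827885689371202))
```

View pics/w14.png

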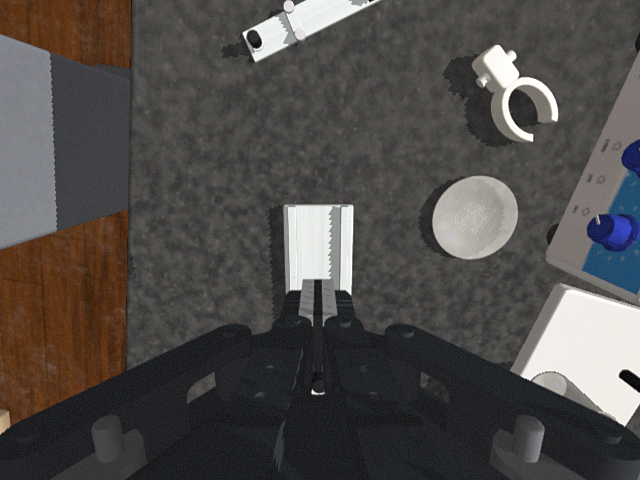

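That side is hidden by the gripper. I'll look from above instead, staying well over the chamber.

```bash
python3 -m inch '[[[0,-30,0,0],[0,-55,0,0],[40,-55,0,0],[85,-55,1,0],[130,-55,1,0],[150,-55,1,0],[155,-55,1,0],[155,-55,1,0],[155,-55,1,0]]]'; python3 - <<'E'
from h import *
P=pose();print(P[1])
im=env.read_camera('wrist');cv2.imwrite('pics/w15.png',im);crop(im,230,120,400,320,4,'pics/w15c.png')
E
```

```text
clock: 24.15
tcp_pos: [0.4946, -0.1613, 0.2087]
orientation: [-0.538, 0.538, -0.46, 0.459]
wrist_force: [0.0, 0.1, -0.2]
finger_gap: 0.0001
[ 0.4945833  -0.16128322  0.20865761]
```

View pics/w15.png

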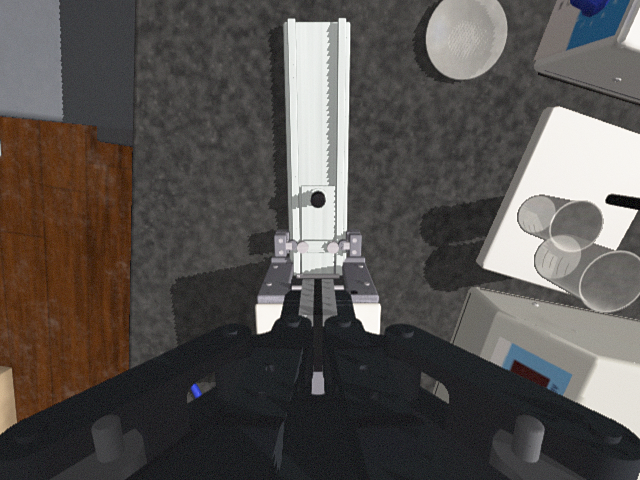

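View pics/w15c.png

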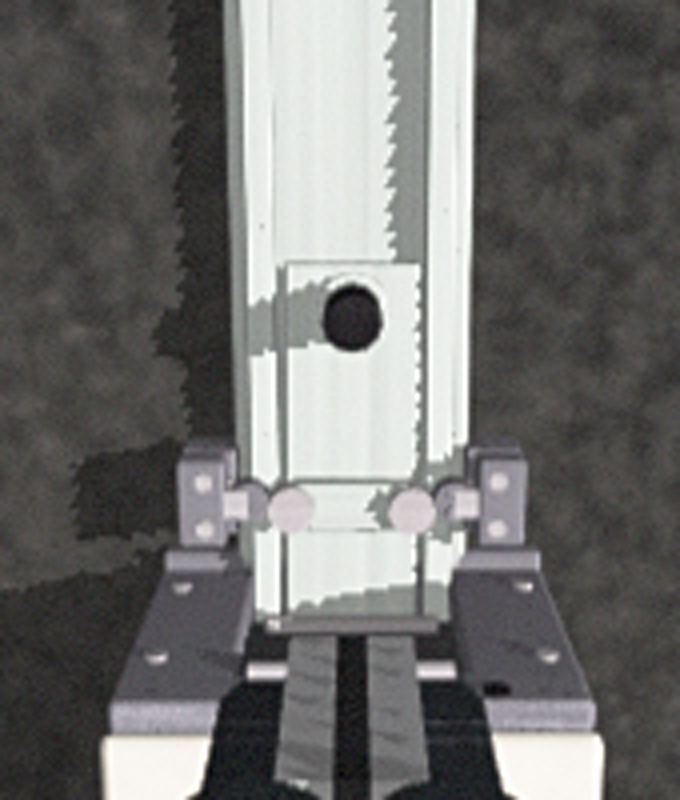

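```bash
python3 - <<'E'
from h import *
P=pose();T=lambda px,z:(1000*P[0].T@(onz('wrist',px,z,P)-P[1])).round(1)
f=lambda x,y:(230+x/4,120+y/4)
te=T((317,21),.016)[0];tf=T((317,21),.008)[0];tail=T(f(355,262),.014)[0];k=T(f(352,322),.040)[0];st=T(f(352,509),.027)[0];ro=T(f(245,504),.027)[0]
print('track end',te,tf,'tail',tail,'knob',k,'studs',st,'roller',ro,'front plate edge',T(f(200,552),.099))
print('tail-trackend',tail-te,tail-tf,'(144)','knob-trackend',k-te,'(155)','stud-knob',st-k,'(49)')
print(env.get_state()['wrist_force'])
E
```

```text
track end -170.1 -172.7 tail -29.0 knob -18.2 studs 29.8 roller 28.6 front plate edge [ 17.4 109.9 -27.7]
tail-trackend 141.1 143.7 (144) knob-trackend 151.9 (155) stud-knob 48.0 (49)
[-0.11794922 -0.13282693  0.54353197]
```

The carrier is home: tail to track end is 141–144 mm (144 expected), and the studs are just past the rollers (1.2 mm measured, 2 mm expected). The flap's edge hangs in the mouth at (318,276). Handing in.

```bash
python3 - <<'E'
from workcell import env
print(env.hand_in(), env.get_state()['clock'])
E
```

```text
the job is handed in; nothing more can be done
the job is handed in; nothing more can be done
```

I took the cuvette out of the rack and set it fully down in the well of the larger carrier, the one on the track. With closed fingers behind the knob, I then pushed the carrier through the flap and past the catch, held it at about 10 N against the stop, and backed off. The job was handed in at about 24 s.

**Push force:** The catch peaked at about 5 N and dropped to almost nothing. The stop was felt after that, and the force was 9–10 N in the last readings. The highest reading along the track was 10.1 N; it was sampled between moves, not continuously.

**Carrier home:** Tail to track end measured 141–144 mm, depending on which height of the track end is used; 144 mm is expected. Knob to track end measured 152 mm against 155 mm. The studs are just past the rollers, 1.2 mm against about 2 mm expected.

**Disagreement:** The carrier travelled about 162 mm, against my estimate of 157 mm. I put this down to a poor roller reading with the fingers partly in the way. The stop came 10 mm after the catch began, as described.

**Flap and cuvette:** The flap hangs shut in both the side view and the view from above. The cuvette was seen upright and centred before the push, with its position fitting a fully seated height. It is now hidden in the chamber, so I could not look at it again.

**Bystanders:** The robot went near none of the glassware or the bottle.

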